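# Press a ferrule, then hold the guard open

## Robot

A 6-joint arm with a two-finger parallel gripper is mounted at the origin on the work surface. World frame = base frame: x ahead of the robot, y to its left, z up, the work surface at z = 0. Lengths are in m, angles in degrees, forces in N, time in s.
With the tool pointing down it reaches from about 0.275 to 1 m from the base axis. Payload 8.4 kg.
Tool frame: the origin (TCP) lies midway between the tips of the shut fingers; the grasp point (between the pads) lies 19 mm behind it; z points along the fingers, y is the line along which they close (so a half turn about z gives the same grasp; the last joint's range is limited). The gripper opens to 85 mm and grips with 20 to 120 N. Pads are 22 mm wide; open, the fingers measure 114 mm over their backs; the gripper's body (76 mm by 85 mm) begins 54 mm behind the grasp point. The pads swing forward as they close: fully open they stand 13 mm farther back than shut.
Start: joints at [-65.283, 20.225, 93.587, -0, 66.188, -0.138], TCP at [0.263, -0.567, 0.231] pointing down, gripper open.
Joint ranges: [-150.9, 150.9], [-52.94, 120.26], [3.33, 152.33], [-74.26, 254.26], [0, 154.13], [-172.89, 172.89]. Speed limits (degrees/s): [127.2, 127.2, 159.86, 180, 180, 180].

## Interface

Orientations are given as [roll, pitch, yaw] about the fixed x, y, z axes, in that order (R = Rz(yaw) Ry(pitch) Rx(roll)).
In Python, from station import ctrl, get_image, camera_params gives the robot as it stands.
- The arm moves only by the tool carry_out, never from a script. Its argument "moves" is a list that holds one entry, the list of rows, each a list of 7 numbers: the turn, a rotation vector about the tool's x, y, z in units of 6 degrees (1.0 is 6 degrees), then the shift along the tool's x, y, z in m, then the opening, from 0 (shut) to 1 (fully open). A call has 1 to 8 rows; each row is the pose to reach, as a shift and turn from the pose commanded when the call began, along the tool's axes at that moment; what a row does not reach only later rows make up. A row lasts 1/10 s, in which the tool goes at most 50 mm and 8.59 degrees, less where a joint would pass 70% of its speed; a pose out of reach is approached as far as the arm can. A call with a gripper value outside its range is refused whole. The fingers move at their own pace and stop on an object; the grip force is fixed at half the most. Time passes only in rows, so rows that repeat a pose let the fingers close. It gives the time, the measured TCP pose, the force, the opening and the grip force at its end, in the units of the state.
- ctrl.observe(): the state, without advancing time (a new reading comes with each control period).
- get_image(name): name is "scene" or "top"; returns (picture, depth): 480x640x3 uint8, blue, green, red; 480x640 float32, m along the optical axis (not along the pixel's ray), 0 where there is no reading.
- camera_params(name): a dict with "fx", "fy", "cx", "cy" (pixels), "rvec" (rotation vector, rad) and "tvec" (3), from world to camera coordinates, as OpenCV has them. Camera axes: x right, y down, z forward; pixel columns grow to the right and rows downward; lengths in m; the calibration is good to about 2 mm. A picture is of the moment at which its call begins. camera_params takes no time and is no camera call.
- ctrl.job_done(): hands the job in; it is judged then, once.
The state is a dict: "clock": time; "q": joint angles; "qd": joint speeds; "joint_torque": joint torques, N m; "tool_pos": TCP position; "ee_rot": TCP orientation; "force": force on the tool from outside, world axes, zero at the start; "moment": the same for the moment, N m; "width": finger opening in m; "grasp_force": force on a finger pad.
Only numpy, scipy, OpenCV 4.12 (cv2) and the standard library are available. Lean on these libraries where they do the work, as an engineer would, in place of code of your own. Each camera call takes 0.05 s, during which the arm holds its last target. There are 200 camera calls.

## Task

Press the brass ferrule onto the new gouge handle: with the yellow-framed clear guard shut, swing the red-handled lever of the green bench press down to its stop, then let it come fully back up. Then take the guard by its black bar, raise it 45 degrees, so that its sloping pane stands level, and finish while still holding it there with the gripper (it falls shut if let go) so that the carver can reach in. Leave everything else on the bench where it is.

Things in the scene. Friction and masses are not known exactly. Their poses are not given: they have to be found in the camera images.
- press: green bench press, fixed to the bench: base 350 x 220 x 20 mm, column and head 240 mm high at its rear. Origin on the bench; its -x axis points to the press's front, z up, +y to the side away from the lever. The lever stands beside the guard, at y = -0.12 in this frame; the guard spans y = -0.095 to 0.095. A new handle with its ferrule stands in the press under the ram.
- lever (a joint): angle of the sprung lever (rad): 0 is up (at rest, arm 30 degrees above level, pointing to the press's front), grows as the handle goes down about the press's -y axis, stop at 0.87 (arm 20 degrees below level). A spring brings it back; it takes about 3 N down on the handle to start and 11 N at the stop.
- lever_grip (a point): middle of the lever's red round handle, 22 mm in diameter, 75 mm long, level along the press's y axis, free all round but for the arm (14 mm rod) at the end nearest the press. 0.190 m from the lever's pivot axis, which is parallel to the press's y at x = -0.010, z = 0.200 m in the press frame. Height 0.295 m up, 0.135 m at the stop. Its axes are the press's while up and turn with the lever.
- guard (a joint): angle of the guard (rad): 0 is shut (pane slopes 45 degrees down towards the press's front), grows as its front edge rises about the press's y axis; at 0.785 (45 degrees) the pane is level; stop at 1.45. Weighs about 0.5 kg and falls shut; 2 to 4 N at the bar holds it up.
- guard_bar (a point): middle of the guard's black round bar, 14 mm in diameter, 136 mm long, along the press's y axis, on two posts (120 mm apart) 45 mm off the outside of the pane near its front edge. Height 0.105 m shut, 0.26 m at 45 degrees. The point's axes are the press's while the guard is shut and turn with the guard.
- guard_hinge (a point): middle of the guard's hinge line (level, along the press's y axis, 0.215 m above the bench); guard_bar is 0.205 m from it, and swings in the press's x-z plane
- gouge_a: carving gouge, bystander: pale square-section wooden handle 115 mm long, 24 mm high, steel blade 14 mm wide, 245 mm overall, lying along its x axis; origin under the ferrule
- gouge_b: as gouge_a, darker handle, blade 20 mm wide
- gouge_c: as gouge_a, pale handle, blade 26 mm wide
- mallet: bystander: carver's mallet standing on its brass head (66 mm across, 78 mm high) with its wooden handle up, 195 mm high; origin at the centre of its underside
- carving: bystander: wooden panel 170 x 220 x 28 mm with a carved relief on top (52 mm high overall), on a 16 mm board; origin at the centre of its underside
- tin: bystander: open blue tin of brass ferrules, 100 x 75 x 40 mm, beside the press; origin at the centre of its underside
- wax: bystander: wax jar 64 mm across, 70 mm high, aluminium cap, beside the press; origin at the centre of its underside

How it is judged:
By the outcome, as a careful person would: the job done as asked, in the order asked, and still so for the second after the job is handed in, while the arm keeps its last pose, push and grip.
It also fails if it takes over 56 s, if anything falls off the work surface, if the arm or the gripper's body presses on something with over 40 N, if the wrist force passes 120 N, or if a joint passes its speed limit or range.

## Working session

There is one attempt and no reset: what is moved stays moved. The work goes in short steps, Python scripts to look and compute and a tool call to move; the robot and the scene stay as the last step left them, time stands still between calls to the robot, and variables do not carry over. Pictures are saved under pics/ and viewed, at most 10 in all, crops included, and the job is handed in when it is done.

Besides the shell and the picture viewer there is one more tool, called after ">>>" as name(argument=value, ...), one argument or row to a line, values as JSON. carry_out: Moves the arm, as the interface text tells. Its arguments: {"type":"object","properties":{"moves":{"type":"array"}},"required":["moves"]}

```bash
ls; mkdir -p pics
python3 - <<'E'
from station import ctrl,get_image,camera_params
import cv2,numpy as np
for n in("scene","top"):
    i,d=get_image(n);cv2.imwrite(f"pics/{n}0.png",i);np.save(f"{n}_d.npy",d)
    p=camera_params(n);R=cv2.Rodrigues(np.array(p["rvec"]))[0];print(n,p["fx"],-R.T@np.array(p["tvec"]).ravel(),R[2])
print(ctrl.observe())
E
```

```text
pics
scene 468.87203105505176 [ 1.19192563 -0.20125964  1.31719134] [-0.48599563  0.08275022 -0.87003485]
top 512.4234985263881 [ 0.3395895  -0.07247565  1.71411812] [ 1.39606194e-01  1.21987825e-04 -9.90207097e-01]
{'clock': 0.1, 'q': array([-6.52816512e+01,  2.02583229e+01,  9.36246947e+01, -1.79707921e-03,
        6.61898075e+01, -1.36986913e-01]), 'qd': array([-0.03548084, -0.02206634, -0.19811842,  0.09149021,  0.03398912,
       -0.02658928]), 'joint_torque': array([-8.09495559e-04, -6.06361270e+01, -3.42817497e+01, -1.48817969e-05,
        4.07605141e-03,  4.86766638e-06]), 'tool_pos': array([ 0.26251884, -0.56671211,  0.2306398 ]), 'ee_rot': array([-1.79927171e+02,  1.46908248e-03,  2.48560632e+01]), 'force': array([ 0.19641541,  0.42884227, -1.2493129 ]), 'moment': array([-0.00929684,  0.01132648,  0.01456054]), 'grasp_force': 0.0, 'width': 0.08506303471509698}
```

View pics/scene0.png

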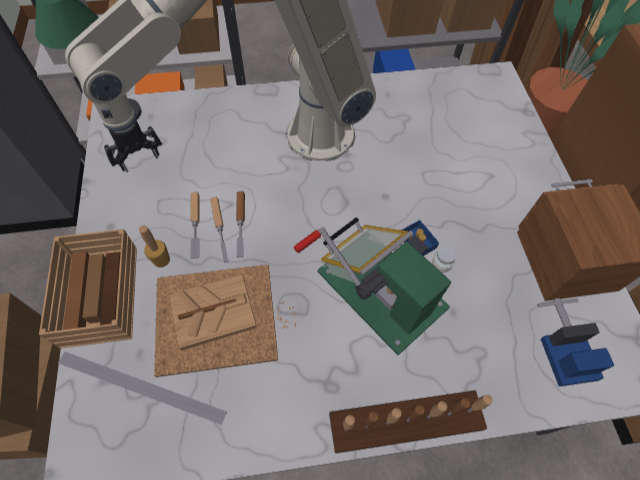

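View pics/top0.png

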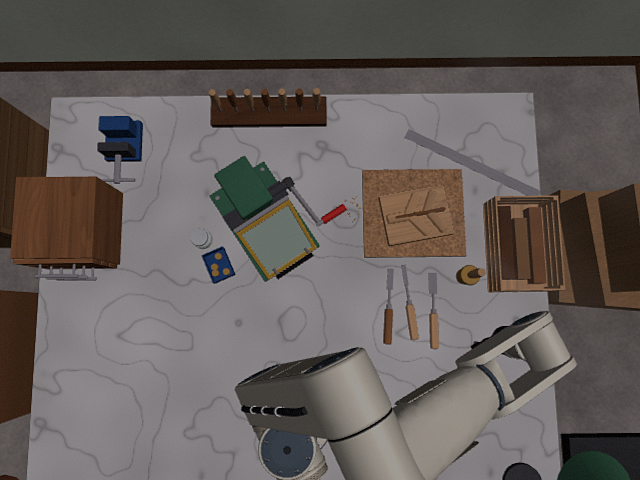

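The scene view shows the red handle at (307,241), the black guard bar near (344,228) and the green press at (390,290). In the top view the handle is at (334,214), the bar near (294,264), and the press front points towards the robot. Next I'll measure the handle, the yaw from the base, and the bar.

```bash
cat > h.py <<'E'
import cv2,numpy as np
from station import ctrl,get_image,camera_params
def cam(n):
    p=camera_params(n);R=cv2.Rodrigues(np.array(p["rvec"],float))[0]
    return p,R,np.array(p["tvec"],float).ravel()
def pts(n,uv,d):
    p,R,t=cam(n);uv=np.atleast_2d(uv);d=np.atleast_1d(d)
    c=np.c_[(uv[:,0]-p["cx"])/p["fx"]*d,(uv[:,1]-p["cy"])/p["fy"]*d,d]
    return (c-t)@R
def plane(n,uv,z):
    p,R,t=cam(n);o=-R.T@t;r=pts(n,uv,np.ones(len(np.atleast_2d(uv))))-o
    return o+r*((z-o[2])/r[:,2])[:,None]
def tri(a,b):
    L=[]
    for n,uv in(("scene",a),("top",b)):
        o=plane(n,uv,0)[0];p,R,t=cam(n);c=-R.T@t;r=(o-c)/np.linalg.norm(o-c);L.append((c,np.eye(3)-np.outer(r,r)))
    X=np.linalg.solve(sum(P for c,P in L),sum(P@c for c,P in L))
    return X,[np.linalg.norm(P@(X-c)) for c,P in L]
def red(i):
    h=cv2.cvtColor(i,cv2.COLOR_BGR2HSV)
    return ((h[...,0]<6)|(h[...,0]>174))&(h[...,1]>180)&(h[...,2]>90)
def ends(m):
    v,u=np.nonzero(m);r=cv2.minAreaRect(np.c_[u,v].astype(np.float32));b=cv2.boxPoints(r)
    e=[(b[k]+b[(k+1)%4])/2 for k in range(4)]
    A=(e[0],e[2]) if np.linalg.norm(e[0]-e[2])>np.linalg.norm(e[1]-e[3]) else (e[1],e[3])
    return np.array(A)[np.argsort([x[0] for x in A])],np.array([u.mean(),v.mean()]),len(u)
E
python3 - <<'E'
from h import *
np.set_printoptions(precision=4,suppress=True)
I={n:cv2.imread(f"pics/{n}0.png") for n in("scene","top")};D={n:np.load(f"{n}_d.npy") for n in I}
C={}
for n in I:
    m=red(I[n]);k,l,s,c=cv2.connectedComponentsWithStats(m.astype(np.uint8));j=1+np.argmax(s[1:,4]);m=l==j
    e,c,N=ends(m);C[n]=(e,c);v,u=np.nonzero(m);P=pts(n,np.c_[u,v],D[n][v,u]);print(n,"red",N,e,c,np.median(P,0),P.min(0),P.max(0))
print("grip",tri(C["scene"][1],C["top"][1]))
# far end (no arm): left in scene, right in top
print("endA",tri(C["scene"][0][0],C["top"][0][1]),"endB",tri(C["scene"][0][1],C["top"][0][0]))
# green base plate points with z~0.02
for n in I:
    h=cv2.cvtColor(I[n],cv2.COLOR_BGR2HSV);g=(h[...,0]>60)&(h[...,0]<95)&(h[...,1]>90)
    v,u=np.nonzero(g&(D[n]>0));P=pts(n,np.c_[u,v],D[n][v,u])
    ok=(P[:,0]>.25)&(P[:,0]<1)&(abs(P[:,1])<.4);P=P[ok]
    b=P[(P[:,2]>.01)&(P[:,2]<.035)];r=cv2.minAreaRect(b[:,:2].astype(np.float32));print(n,"base",len(b),r,cv2.boxPoints(r))
    b=P[(P[:,2]>.225)&(P[:,2]<.26)];r=cv2.minAreaRect(b[:,:2].astype(np.float32));print(n,"head",len(b),r)
    h=(I[n].max(2)<45);v,u=np.nonzero(h);P=pts(n,np.c_[u,v],D[n][v,u]);ok=(P[:,0]>.3)&(P[:,0]<.65)&(abs(P[:,1])<.25)&(P[:,2]>.085)&(P[:,2]<.13);P=P[ok]
    print("bar",len(P),np.median(P,0) if len(P) else 0, cv2.minAreaRect(P[:,:2].astype(np.float32)) if len(P) else 0)
E
```

```text
scene red 204 [[295.58 249.44]
 [318.46 232.28]] [307.0735 240.8578] [ 0.6184 -0.1302  0.3026] [ 0.593  -0.1623  0.2939] [ 0.6433 -0.0952  0.3072]
top red 168 [[322.618  219.9888]
 [344.2809 206.4494]] [333.6012 213.1131] [ 0.6125 -0.1284  0.3026] [ 0.3396 -0.1614  0.292 ] [ 0.6379 -0.0725  1.7141]
grip (array([ 0.6137, -0.1293,  0.2944]), [np.float64(0.00025215536506216377), np.float64(0.0002521553650621607)])
endA (array([ 0.6329, -0.1603,  0.292 ]), [np.float64(0.0006670967663658557), np.float64(0.0006670967663658402)]) endB (array([ 0.594 , -0.0978,  0.2966]), [np.float64(1.699957198104431e-05), np.float64(1.6999571981009985e-05)])
scene base 2366 ((0.6329859495162964, 0.12084244191646576), (0.344947874546051, 0.2870806157588959), 32.560420989990234) [[ 0.4104  0.149 ]
 [ 0.5649 -0.093 ]
 [ 0.8556  0.0927]
 [ 0.7011  0.3346]]
scene head 2436 ((0.7129283547401428, 0.1322135031223297), (0.1599658578634262, 0.1105128601193428), 33.48155212402344)
bar 117 [ 0.4836 -0.0045  0.1098] ((0.48768407106399536, -0.012201063334941864), (0.011068521998822689, 0.13254719972610474), 32.499385833740234)
top base 746 ((0.6459711194038391, 0.09484401345252991), (0.3486939072608948, 0.2151349037885666), 32.88462448120117) [[ 0.4412  0.0905]
 [ 0.558  -0.0901]
 [ 0.8508  0.0992]
 [ 0.734   0.2798]]
top head 1922 ((0.7073704600334167, 0.135906383395195), (0.15909412503242493, 0.10943964123725891), 32.751670837402344)
bar 155 [ 0.4846 -0.0094  0.1092] ((0.4843231737613678, -0.009638577699661255), (0.012181064113974571, 0.13130724430084229), 32.89311599731445)
```

Run:
```python
import cv2
i=cv2.imread("pics/scene0.png")[190:360,270:470];j=cv2.imread("pics/top0.png")[140:300,180:380]
j=cv2.resize(j,(400,300),interpolation=2);i=cv2.resize(i,(400,300),interpolation=2)
cv2.imwrite("pics/c.png",cv2.hconcat([i,j]))
```

```text
(no output)
```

View pics/c.png

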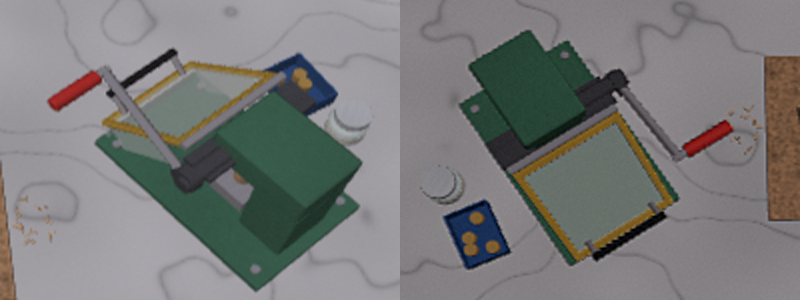

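```bash
cat >> h.py <<'E'
from scipy.spatial.transform import Rotation as Ro
np.set_printoptions(precision=4,suppress=True)
YAW=32.8;c_,s_=np.cos(np.radians(YAW)),np.sin(np.radians(YAW));PX=np.array([c_,s_,0]);PY=np.array([-s_,c_,0]);Z=np.array([0,0,1.])
GRIP=np.array([.6137,-.1293,.2944]);PIV=GRIP+.1645*PX;PIV[2]=.2
BAR=np.array([.4855,-.011,.105]);HIN=BAR+np.sqrt(.205**2-.11**2)*PX;HIN[2]=.215
def tool(tilt):  # tilt deg: 0 = down, 45 = down and towards +press x; tool x along press y
    a=np.radians(tilt);z=np.sin(a)*PX-np.cos(a)*Z;x=PY;return Ro.from_matrix(np.c_[x,np.cross(z,x),z])
def row(pos,R,s=None):
    s=s or ctrl.observe();R0=Ro.from_euler("xyz",s["ee_rot"],degrees=True)
    return np.r_[(R0.inv()*R).as_rotvec(degrees=True)/6,R0.inv().apply(np.array(pos)-s["tool_pos"])]
def lev(t,dz=.011): # TCP for lever angle t
    a=np.radians(30)-t;return PIV+.19*(-np.cos(a)*PX+np.sin(a)*Z)-.008*PY+dz*Z
def bar(t): # bar centre for guard angle t
    a=t-np.arcsin(.11/.205);return HIN+.205*(-np.cos(a)*PX+np.sin(a)*Z)
E
python3 - <<'E'
from h import *
print(row([.27,-.50,.40],tool(0)));print(row(lev(0,.08),tool(0)),lev(0,.08))
E
```

```text
[ -0.0092  -0.0102 -16.324    0.0348  -0.0576  -0.1693]
[ -0.0092  -0.0102 -16.324    0.5036  -0.2415  -0.1441] [ 0.618 -0.136  0.375]
```

>>> carry_out(
  moves=[
    [[0, 0, -1.4, 0, 0, -0.05, 0], [0, 0, -2.8, 0, 0, -0.1, 0], [0, 0, -4.2, 0.02, -0.01, -0.145, 0], [0, 0, -5.6, 0.06, -0.03, -0.145, 0], [0, 0, -7, 0.1, -0.05, -0.145, 0], [0, 0, -8.4, 0.14, -0.07, -0.145, 0], [0, 0, -9.8, 0.18, -0.09, -0.145, 0], [0, 0, -11.2, 0.22, -0.11, -0.145, 0]],
  ],
)

```text
clock: 0.9
tool_pos: [0.4168, -0.3732, 0.376]
ee_rot: [-180.0, -0.0, 92.4]
force: [0.4, -0.4, -0.6]
width: 0.0001
grasp_force: 0.0
```

Run:
```python
from h import *
s=ctrl.observe();print(s["clock"],s["tool_pos"],s["ee_rot"],s["q"]);print(row(lev(0,.08),tool(0)))
```

```text
0.9 [ 0.4168 -0.3732  0.376 ] [-179.986    -0.0149   92.3883] [-41.9972   8.2147  91.0748   0.0008  80.7309 -44.3856]
[-0.0016 -0.003  -5.0686  0.2285  0.2109  0.0011]
```

>>> carry_out(
  moves=[
    [[0, 0, -0.8, 0.03, 0.03, 0, 0], [0, 0, -1.6, 0.06, 0.06, 0, 0], [0, 0, -2.4, 0.1, 0.09, 0, 0], [0, 0, -3.2, 0.13, 0.12, 0, 0], [0, 0, -4, 0.165, 0.15, 0, 0], [0, 0, -5.07, 0.2, 0.185, 0, 0], [0, 0, -5.07, 0.2285, 0.211, 0, 0], [0, 0, -5.07, 0.2285, 0.211, 0, 0]],
  ],
)

```text
clock: 1.7
tool_pos: [0.621, -0.1351, 0.3752]
ee_rot: [180.0, -0.1, 122.7]
force: [-0.5, -0.4, 0.5]
width: 0.0
grasp_force: 0.0
```

Run:
```python
from h import *
s=ctrl.observe();print(s["clock"],s["tool_pos"],s["ee_rot"],s["q"]);
for t in (0,.1,.2,.3,.4,.5,.6,.7,.8,.87):print(t,row(lev(t),tool(0)))
for n in("scene","top"):
    i,d=get_image(n);cv2.imwrite(f"pics/{n}1.png",i)
a=cv2.imread("pics/scene1.png")[140:340,220:460];b=cv2.imread("pics/top1.png")[140:340,200:440]
cv2.imwrite("pics/c1.png",cv2.resize(cv2.hconcat([a,b]),None,fx=1.66,fy=1.66))
```

```text
1.7 [ 0.621  -0.1351  0.3752] [179.9706  -0.095  122.7071] [-12.4528  15.6766  81.8943   0.0886  82.4757 -45.1715]
0 [ 0.0049 -0.0158 -0.0155  0.0007 -0.0031  0.0692]
0.1 [ 0.0049 -0.0158 -0.0155  0.0006 -0.0118  0.086 ]
0.2 [ 0.0049 -0.0158 -0.0155  0.0006 -0.0187  0.1037]
0.3 [ 0.0049 -0.0158 -0.0155  0.0006 -0.0238  0.122 ]
0.4 [ 0.0049 -0.0158 -0.0155  0.0005 -0.0271  0.1407]
0.5 [ 0.0049 -0.0158 -0.0155  0.0005 -0.0285  0.1597]
0.6 [ 0.0049 -0.0158 -0.0155  0.0005 -0.0281  0.1786]
0.7 [ 0.0049 -0.0158 -0.0155  0.0004 -0.0257  0.1975]
0.8 [ 0.0049 -0.0158 -0.0155  0.0004 -0.0214  0.216 ]
0.87 [ 0.0049 -0.0158 -0.0155  0.0004 -0.0173  0.2287]
```

View pics/c1.png

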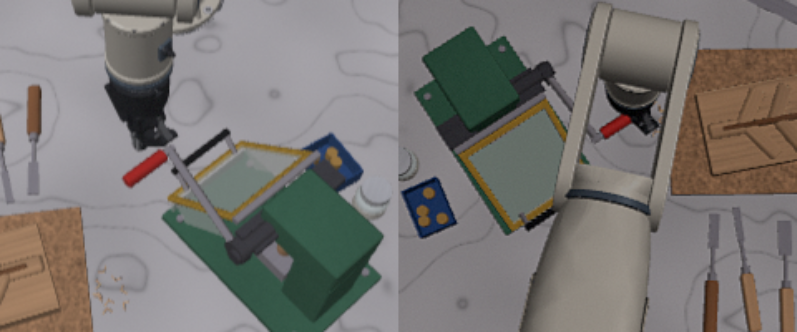

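The shut fingers hang over the red handle (left crop about (150,150), right crop about (635,125)), clear of the guard and mallet. I'll lower to contact and then follow the arc.

>>> carry_out(
  moves=[
    [[0, 0, 0, 0, -0.003, 0.025, 0], [0, 0, 0, 0, -0.003, 0.045, 0], [0, 0, 0, 0, -0.003, 0.06, 0], [0, 0, 0, 0, -0.003, 0.069, 0], [0, 0, 0, 0, -0.006, 0.076, 0], [0, 0, 0, 0, -0.012, 0.086, 0], [0, 0, 0, 0, -0.012, 0.086, 0]],
  ],
)

```text
clock: 2.5
tool_pos: [0.6081, -0.146, 0.2899]
ee_rot: [-180.0, 0.0, 122.4]
force: [-0.8, 0.4, 3.4]
width: 0.0001
grasp_force: 1.7
```

Run:
```python
from h import *
s=ctrl.observe();print(s["clock"],s["tool_pos"],s["ee_rot"],s["force"]);
for t in (.1,.2,.3,.4,.5,.6,.7,.8,.87):print(t,row(lev(t),tool(0)))
```

```text
2.5 [ 0.6081 -0.146   0.2899] [-179.9872    0.008   122.4424] [-0.78    0.4167  3.3739]
0.1 [-0.0021  0.0013 -0.0596  0.003   0.005   0.0008]
0.2 [-0.0021  0.0013 -0.0596  0.0029 -0.0019  0.0184]
0.3 [-0.0021  0.0013 -0.0596  0.0029 -0.007   0.0367]
0.4 [-0.0021  0.0013 -0.0596  0.0029 -0.0103  0.0554]
0.5 [-0.0021  0.0013 -0.0596  0.0029 -0.0117  0.0744]
0.6 [-0.0021  0.0013 -0.0596  0.0029 -0.0112  0.0934]
0.7 [-0.0021  0.0013 -0.0596  0.0029 -0.0088  0.1122]
0.8 [-0.0021  0.0013 -0.0596  0.0029 -0.0045  0.1307]
0.87 [-0.0021  0.0013 -0.0596  0.003  -0.0004  0.1434]
```

>>> carry_out(
  moves=[
    [[0, 0, 0, 0.002, 0, 0.01, 0], [0, 0, 0, 0.003, -0.001, 0.02, 0], [0, 0, 0, 0.003, -0.006, 0.036, 0], [0, 0, 0, 0.003, -0.009, 0.055, 0], [0, 0, 0, 0.003, -0.01, 0.074, 0], [0, 0, 0, 0.003, -0.01, 0.093, 0], [0, 0, 0, 0.003, -0.008, 0.105, 0], [0, 0, 0, 0.003, -0.008, 0.112, 0]],
  ],
)

```text
clock: 3.3
tool_pos: [0.6007, -0.1476, 0.1786]
ee_rot: [180.0, 0.1, 122.5]
force: [-1.9, 0.2, 8.6]
width: -0.0001
grasp_force: 4.2
```

Run:
```python
from h import *
s=ctrl.observe();print(s["clock"],s["tool_pos"],s["ee_rot"],s["force"]);
for t in (.6,.7,.8,.87,.9):print(t,row(lev(t),tool(0)))
```

```text
3.3 [ 0.6007 -0.1476  0.1786] [179.9858   0.0665 122.4722] [-1.8539  0.1956  8.6063]
0.6 [ 0.0023  0.0111 -0.0546  0.0003 -0.0041 -0.0179]
0.7 [ 0.0023  0.0111 -0.0546  0.0004 -0.0017  0.0009]
0.8 [ 0.0023  0.0111 -0.0546  0.0004  0.0025  0.0195]
0.87 [ 0.0023  0.0111 -0.0546  0.0005  0.0066  0.0321]
0.9 [ 0.0023  0.0111 -0.0546  0.0005  0.0086  0.0374]
```

>>> carry_out(
  moves=[
    [[0, 0, 0, 0, 0.001, 0.01, 0], [0, 0, 0, 0, 0.003, 0.02, 0], [0, 0, 0, 0, 0.005, 0.027, 0], [0, 0, 0, 0, 0.007, 0.032, 0], [0, 0, 0, 0, 0.007, 0.033, 0], [0, 0, 0, 0, 0.007, 0.033, 0]],
  ],
)

```text
clock: 3.9
tool_pos: [0.6066, -0.1439, 0.1466]
ee_rot: [180.0, 0.1, 122.5]
force: [-3.8, -1.7, 9.4]
width: -0.0003
grasp_force: 4.6
```

>>> carry_out(
  moves=[
    [[0, 0, 0, 0, 0, 0.002, 0], [0, 0, 0, 0, 0, 0.002, 0]],
  ],
)

```text
clock: 4.1
tool_pos: [0.6068, -0.1438, 0.1458]
ee_rot: [180.0, 0.1, 122.5]
force: [-7.3, -0.3, 18.5]
width: -0.0002
grasp_force: 9.3
```

>>> carry_out(
  moves=[
    [[0, 0, 0, 0, 0, 0.001, 0], [0, 0, 0, 0, 0, 0.001, 0], [0, 0, 0, 0, 0, 0.001, 0]],
  ],
)

```text
clock: 4.4
tool_pos: [0.6069, -0.1438, 0.1455]
ee_rot: [179.9, 0.1, 122.5]
force: [-10.0, 1.3, 23.7]
width: 0.0004
grasp_force: 11.9
```

Run:
```python
from h import *
s=ctrl.observe();print(s["clock"],s["tool_pos"],s["ee_rot"],s["force"]);
for t in (.8,.7,.6,.5,.4,.3,.2,.1,0):print(t,row(lev(t),tool(0)))
```

```text
4.4 [ 0.6069 -0.1438  0.1455] [179.9297   0.105  122.4764] [-9.9551  1.3263 23.725 ]
0.8 [ 0.0117  0.0175 -0.0539  0.0005 -0.0047 -0.0136]
0.7 [ 0.0117  0.0175 -0.0539  0.0004 -0.0089 -0.0321]
0.6 [ 0.0117  0.0175 -0.0539  0.0004 -0.0113 -0.051 ]
0.5 [ 0.0117  0.0175 -0.0539  0.0003 -0.0118 -0.07  ]
0.4 [ 0.0117  0.0175 -0.0539  0.0003 -0.0104 -0.0889]
0.3 [ 0.0117  0.0175 -0.0539  0.0003 -0.0071 -0.1076]
0.2 [ 0.0117  0.0175 -0.0539  0.0003 -0.0019 -0.1259]
0.1 [ 0.0117  0.0175 -0.0539  0.0003  0.005  -0.1435]
0 [ 0.0117  0.0175 -0.0539  0.0003  0.0137 -0.1604]
```

The stop is reached: the force jumps there and the height matches. Now back up along the arc.

>>> carry_out(
  moves=[
    [[0, 0, 0, 0, -0.003, -0.01, 0], [0, 0, 0, 0, -0.007, -0.025, 0], [0, 0, 0, 0, -0.01, -0.044, 0], [0, 0, 0, 0, -0.011, -0.064, 0], [0, 0, 0, 0, -0.01, -0.084, 0], [0, 0, 0, 0, -0.007, -0.104, 0], [0, 0, 0, 0, -0.002, -0.124, 0], [0, 0, 0, 0, 0.004, -0.14, 0]],
  ],
)

```text
clock: 5.2
tool_pos: [0.611, -0.1411, 0.2849]
ee_rot: [179.8, 0.1, 122.5]
force: [2.6, -0.0, 2.4]
width: 0.0001
grasp_force: 1.0
```

>>> carry_out(
  moves=[
    [[0, 0, 0, 0, 0.005, -0.01, 0], [0, 0, 0, 0, 0.009, -0.02, 0], [0, 0, 0, 0, 0.009, -0.04, 0], [0, 0, 0, 0, 0.009, -0.07, 0], [0, 0, 0, 0, 0.009, -0.1, 0], [0, 0, 0, 0, 0.009, -0.12, 0], [0, 0, 0, 0, 0.009, -0.12, 0]],
  ],
)

```text
clock: 5.9
tool_pos: [0.6181, -0.1367, 0.405]
ee_rot: [179.9, 0.2, 122.5]
force: [0.9, -0.2, -0.5]
width: 0.0001
grasp_force: 0.0
```

Run:
```python
from h import *
s=ctrl.observe();print(s["clock"],s["tool_pos"],s["ee_rot"],s["force"],s["q"])
I={}
for n in("scene","top"):
    i,d=get_image(n);cv2.imwrite(f"pics/{n}2.png",i)
    m=red(i);k,l,st,c=cv2.connectedComponentsWithStats(m.astype(np.uint8));j=1+np.argmax(st[1:,4]);print(n,ends(l==j))
for off in(.10,):
    R=tool(45);z=R.as_matrix()[:,2]; T=BAR+.019*z-off*z
    print("way",T,row(T+.0*Z,R)); mid=np.array([.40,-.07,.42]);print(row(mid,tool(0)))
```

```text
5.9 [ 0.6181 -0.1367  0.405 ] [179.8512   0.1617 122.4705] [ 0.9457 -0.2224 -0.5027] [-12.5988  14.6088  79.7704  -0.0089  85.4012 -45.0687]
scene (array([[295.58, 249.44],
       [318.46, 232.28]], dtype=float32), array([307.0443, 240.9015]), 203)
top (array([[322.5837, 219.9484],
       [338.9313, 209.8884]], dtype=float32), array([330.7355, 215.    ]), 121)
way [ 0.4374 -0.042   0.1623] [-7.5075  0.0157 -0.0539  0.1758 -0.1006  0.2393]
[-0.0075 -0.006  -0.0543  0.1725 -0.1474 -0.0184]
```

The lever's red pixels are back exactly at their rest position. Now I'll go above and in front of the guard bar, tilting 45°.

>>> carry_out(
  moves=[
    [[0, 0, 0, 0.03, -0.035, 0, 0.5], [-0.7, 0, 0, 0.06, -0.07, 0, 0.5], [-2, 0, 0, 0.09, -0.1, 0, 0.5], [-3.3, 0, 0, 0.12, -0.12, 0, 0.5], [-4.6, 0, 0, 0.15, -0.13, 0.01, 0.5], [-5.9, 0, 0, 0.175, -0.13, 0.03, 0.5], [-7.2, 0, 0, 0.176, -0.13, 0.06, 0.5], [-7.5, 0, 0, 0.176, -0.13, 0.09, 0.5]],
  ],
)

```text
clock: 6.8
tool_pos: [0.4116, -0.0575, 0.311]
ee_rot: [134.8, 0.1, 122.3]
force: [0.3, -0.1, -1.5]
width: 0.0429
grasp_force: 0.0
```

Run:
```python
from h import *
s=ctrl.observe();print(s["clock"],s["tool_pos"],s["ee_rot"],s["force"],s["q"],s["width"])
R=tool(45);z=R.as_matrix()[:,2]
for off in (.1,.06,.03,0): print(off,row(BAR+(.019-off)*z,R))
```

```text
6.8 [ 0.4116 -0.0575  0.311 ] [134.7924   0.1064 122.2726] [ 0.2628 -0.1203 -1.5391] [ -42.5798  -12.3836  132.1872   52.8603   59.1905 -103.0596] 0.04289157271942344
0.1 [ 0.0345  0.0748 -0.0495 -0.0004 -0.0844  0.1261]
0.06 [ 0.0345  0.0748 -0.0495 -0.0001 -0.0845  0.1661]
0.03 [ 0.0345  0.0748 -0.0495  0.0002 -0.0846  0.1961]
0 [ 0.0345  0.0748 -0.0495  0.0004 -0.0847  0.2261]
```

>>> carry_out(
  moves=[
    [[0, 0, 0, 0, -0.02, 0.03, 0.5], [0, 0, 0, 0, -0.045, 0.06, 0.5], [0, 0, 0, 0, -0.065, 0.09, 0.5], [0, 0.07, -0.05, 0, -0.085, 0.12, 0.5], [0, 0.07, -0.05, 0, -0.085, 0.14, 0.5], [0, 0.07, -0.05, 0, -0.085, 0.14, 0.5]],
  ],
)

```text
clock: 7.4
tool_pos: [0.444, -0.0351, 0.1501]
ee_rot: [135.2, -0.5, 123.0]
force: [-0.1, 1.0, 0.9]
width: 0.0426
grasp_force: 0.0
```

Run:
```python
from h import *
s=ctrl.observe();print(s["clock"],s["tool_pos"],s["ee_rot"],s["force"],s["q"],s["width"])
R=tool(45);z=R.as_matrix()[:,2]
for off in (.06,.03,0): print(off,row(BAR+(.019-off)*z,R))
for n in("scene","top"):
    i,d=get_image(n);cv2.imwrite(f"pics/{n}3.png",i)
a=cv2.imread("pics/scene3.png")[140:340,220:460];b=cv2.imread("pics/top3.png")[140:340,200:440]
cv2.imwrite("pics/c3.png",cv2.resize(cv2.hconcat([a,b]),None,fx=1.66,fy=1.66))
```

```text
7.4 [ 0.444  -0.0351  0.1501] [135.2044  -0.4814 123.0081] [-0.1185  0.9725  0.8593] [ -35.0389   10.5044  140.0886   79.3107   41.859  -136.0996] 0.04256806965440099
0.06 [-0.0342 -0.0813 -0.0321 -0.0024  0.0021  0.0247]
0.03 [-0.0342 -0.0813 -0.0321 -0.0027  0.0022  0.0547]
0 [-0.0342 -0.0813 -0.0321 -0.0029  0.0023  0.0847]
```

View pics/c3.png

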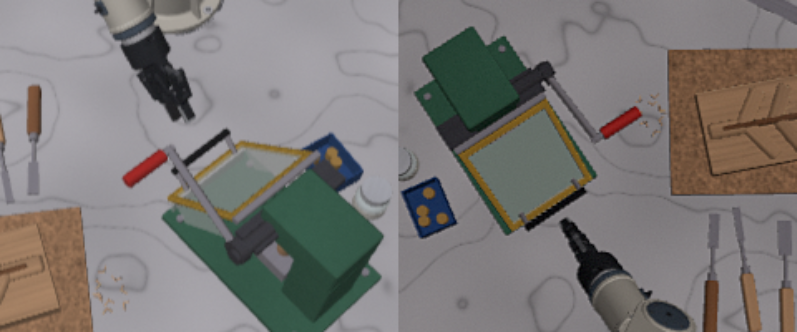

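The fingers are in line with the middle of the bar (top crop: fingers (568,222), bar (556,210)). I'll advance.

>>> carry_out(
  moves=[
    [[0, -0.08, 0, -0.002, 0.002, 0.02, 0.5], [0, -0.08, 0, -0.003, 0.002, 0.04, 0.5], [0, -0.08, 0, -0.003, 0.002, 0.06, 0.5], [0, -0.08, 0, -0.003, 0.002, 0.075, 0.5], [0, -0.08, 0, -0.003, 0.002, 0.082, 0.5], [0, -0.08, 0, -0.003, 0.002, 0.082, 0.5]],
  ],
)

```text
clock: 8.1
tool_pos: [0.4975, -0.0069, 0.0973]
ee_rot: [134.9, 0.3, 122.7]
force: [0.0, 1.0, -0.0]
width: 0.0428
grasp_force: 0.0
```

Run:
```python
from h import *
s=ctrl.observe();print(s["clock"],s["tool_pos"],s["ee_rot"],s["force"],s["q"],s["width"])
R=tool(45);z=R.as_matrix()[:,2]
print(row(BAR+(.019)*z,R))
for n in("scene","top"):
    i,d=get_image(n);cv2.imwrite(f"pics/{n}4.png",i)
a=cv2.imread("pics/scene4.png")[170:270,290:410];b=cv2.imread("pics/top4.png")[210:310,240:360]
cv2.imwrite("pics/c4.png",cv2.resize(cv2.hconcat([a,b]),None,fx=3.3,fy=3.3))
```

```text
8.1 [ 0.4975 -0.0069  0.0973] [134.9484   0.286  122.6761] [ 0.0457  0.9772 -0.0172] [ -25.3236   21.3016  138.3936  100.3614   37.463  -151.5678] 0.0427627645075915
[ 0.0086  0.0483  0.0191  0.0031 -0.0032  0.0049]
```

View pics/c4.png

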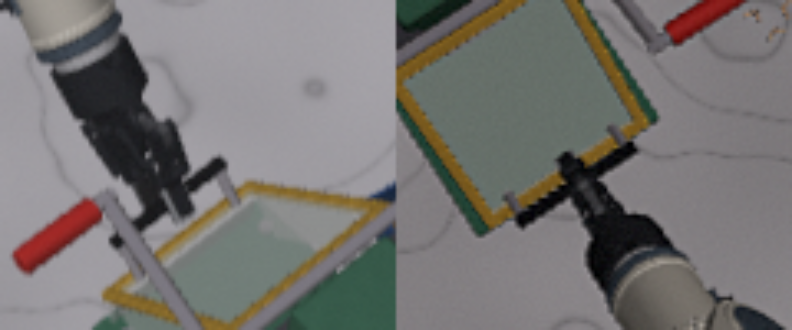

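The fingers straddle the bar at its middle. Now I'll close.

>>> carry_out(
  moves=[
    [[0, 0, 0, 0.002, -0.003, 0.004, 0.5], [0, 0, 0, 0.002, -0.003, 0.004, 0.2], [0, 0, 0, 0.002, -0.003, 0.004, 0], [0, 0, 0, 0.002, -0.003, 0.004, 0], [0, 0, 0, 0.002, -0.003, 0.004, 0], [0, 0, 0, 0.002, -0.003, 0.004, 0]],
  ],
)

```text
clock: 8.8
tool_pos: [0.4969, -0.0047, 0.0924]
ee_rot: [134.9, 0.3, 122.6]
force: [-3.9, -1.4, 9.1]
width: 0.012
grasp_force: 58.4
```

Run:
```python
from h import *
s=ctrl.observe();print(s["clock"],s["tool_pos"],s["ee_rot"],s["force"],s["moment"],s["q"],s["width"],s["grasp_force"])
g=s["tool_pos"]-.019*Ro.from_euler("xyz",s["ee_rot"],degrees=True).as_matrix()[:,2];print("grasp pt",g,BAR)
for t in np.radians([0,3,6,10,15,20,25,30,35,40,45]):
    R=tool(45-np.degrees(t));z=R.as_matrix()[:,2]
    print(round(np.degrees(t)),row(bar(t)+.019*z,R,s))
```

```text
8.8 [ 0.4969 -0.0047  0.0924] [134.9003   0.2576 122.6447] [-3.8545 -1.3855  9.0784] [ 0.1408 -0.0258  0.1194] [ -25.0484   22.1222  138.6431  102.0494   37.6211 -153.3092] 0.012029540171862415 58.359548449516296
grasp pt [ 0.4856 -0.012   0.1058] [ 0.4855 -0.011   0.105 ]
0 [ 0.0166  0.0486  0.0121  0.0009 -0.0003  0.0009]
3 [ 0.5165  0.049   0.0108  0.0009  0.0014 -0.0095]
6 [ 1.0165  0.0492  0.0095  0.0008  0.0035 -0.0199]
10 [ 1.6832  0.0496  0.0078  0.0008  0.0073 -0.0334]
15 [ 2.5165  0.05    0.0057  0.0007  0.0132 -0.05  ]
20 [ 3.3499  0.0503  0.0035  0.0006  0.0206 -0.066 ]
25 [ 4.1832  0.0505  0.0013  0.0005  0.0294 -0.0812]
30 [ 5.0165  0.0507 -0.0009  0.0004  0.0395 -0.0957]
35 [ 5.8499  0.0508 -0.0031  0.0003  0.0508 -0.1092]
40 [ 6.6832  0.0509 -0.0054  0.0002  0.0632 -0.1216]
45 [ 7.5165  0.0509 -0.0076  0.0002  0.0766 -0.133 ]
```

The bar is gripped, and the grasp point matches it within 1 mm. I'll raise it along the arc.

>>> carry_out(
  moves=[
    [[0.5, 0, 0, 0, 0.001, -0.0095, 0], [1, 0, 0, 0, 0.003, -0.02, 0], [1.35, 0, 0, 0, 0.005, -0.0267, 0], [1.68, 0, 0, 0, 0.007, -0.0334, 0], [2.1, 0, 0, 0, 0.01, -0.0417, 0], [2.5, 0, 0, 0, 0.013, -0.05, 0], [2.93, 0, 0, 0, 0.0168, -0.058, 0], [3.35, 0, 0, 0, 0.0205, -0.066, 0]],
  ],
)

```text
clock: 9.6
tool_pos: [0.4698, -0.0224, 0.1537]
ee_rot: [155.2, 0.3, 122.6]
force: [9.0, 14.3, 0.2]
width: 0.0116
grasp_force: 59.7
```

```bash
cat > g.py <<'E'
from h import *
s=ctrl.observe();print(s["clock"],s["tool_pos"],s["ee_rot"],s["force"],s["moment"],s["q"],s["width"],s["grasp_force"])
g=s["tool_pos"]-.019*Ro.from_euler("xyz",s["ee_rot"],degrees=True).as_matrix()[:,2];d=g-HIN
print("grasp pt",g,"guard deg",np.degrees(np.arctan2(d[2],-d@PX)+np.arcsin(.11/.205)),"r",np.hypot(d[2],d@PX),"y",d@PY)
for t in np.radians([15,20,25,30,35,40,45,46]):
    R=tool(45-np.degrees(t));z=R.as_matrix()[:,2]
    print(round(np.degrees(t)),row(bar(t)+.019*z,R,s))
E
python3 g.py
```

```text
9.6 [ 0.4698 -0.0224  0.1537] [155.1656   0.3179 122.5792] [ 8.9887 14.2959  0.1994] [ 1.848  -1.0765  0.5517] [-16.0492   5.8273 129.8373  35.7641  32.2481 -77.2717] 0.011617245752013158 59.68065619468689
grasp pt [ 0.4631 -0.0266  0.171 ] guard deg 20.05350411386374 r 0.2050932511609956 y -0.0009588884978086055
15 [-0.861   0.064  -0.0083  0.0012 -0.0013  0.0177]
20 [-0.0277  0.0635 -0.011   0.0011  0.0001  0.0002]
25 [ 0.8056  0.063  -0.0138  0.001   0.003  -0.0172]
30 [ 1.639   0.0624 -0.0166  0.0009  0.0075 -0.0342]
35 [ 2.4723  0.0617 -0.0193  0.0008  0.0134 -0.0508]
40 [ 3.3056  0.061  -0.022   0.0007  0.0207 -0.0668]
45 [ 4.1389  0.0601 -0.0247  0.0006  0.0294 -0.0821]
46 [ 4.3056  0.0599 -0.0253  0.0006  0.0313 -0.085 ]
```

>>> carry_out(
  moves=[
    [[0.4, 0, 0, 0.0005, 0.002, -0.0085, 0], [0.8, 0, 0, 0.001, 0.004, -0.0172, 0], [1.22, 0, 0, 0.001, 0.006, -0.0257, 0], [1.64, 0, 0, 0.001, 0.0085, -0.0342, 0], [2.05, 0, 0, 0.001, 0.0114, -0.0425, 0], [2.47, 0, 0, 0.001, 0.0144, -0.0508, 0], [2.9, 0, 0, 0.001, 0.018, -0.0588, 0], [3.3, 0, 0, 0.001, 0.0217, -0.0668, 0]],
  ],
)

```text
clock: 10.4
tool_pos: [0.4621, -0.0272, 0.2231]
ee_rot: [175.0, 0.5, 122.6]
force: [4.7, -7.3, -4.0]
width: 0.012
grasp_force: 60.0
```

```bash
python3 g.py
```

```text
10.4 [ 0.4621 -0.0272  0.2231] [175.0408   0.4748 122.6417] [ 4.738  -7.329  -4.0367] [-1.0707 -0.5848 -0.0444] [ -5.5521   3.7927 115.9944   3.2451  56.0619 -39.9289] 0.011977211214933921 59.95024859905243
grasp pt [ 0.4606 -0.028   0.2421] guard deg 40.037201925654266 r 0.20491228828761152 y -0.0007983792509128386
15 [-4.1735  0.0841 -0.0014  0.0017  0.0079  0.0871]
20 [-3.3402  0.0837 -0.0051  0.0016  0.0033  0.0701]
25 [-2.5069  0.0832 -0.0087  0.0014  0.0001  0.0528]
30 [-1.6736  0.0826 -0.0123  0.0013 -0.0015  0.0352]
35 [-0.8402  0.0819 -0.0159  0.0011 -0.0016  0.0176]
40 [-0.0069  0.0811 -0.0194  0.001  -0.0001  0.0001]
45 [ 0.8264  0.0802 -0.0229  0.0008  0.0029 -0.0172]
46 [ 0.9931  0.08   -0.0236  0.0008  0.0036 -0.0207]
```

>>> carry_out(
  moves=[
    [[0.28, 0, 0, 0, 0.001, -0.0058, 0], [0.55, 0, 0, 0, 0.002, -0.0115, 0], [0.83, 0, 0, 0, 0.003, -0.0172, 0], [0.83, 0, 0, 0, 0.003, -0.0172, 0], [0.83, 0, 0, 0, 0.003, -0.0172, 0], [0.83, 0, 0, 0, 0.003, -0.0172, 0], [0.83, 0, 0, 0, 0.003, -0.0172, 0]],
  ],
)

```text
clock: 11.1
tool_pos: [0.4632, -0.0265, 0.24]
ee_rot: [179.9, 0.5, 122.7]
force: [2.7, -9.8, -2.5]
width: 0.0117
grasp_force: 60.2
```

```bash
python3 g.py | head -3
python3 - <<'E'
from h import *
for n in("scene","top"):
    i,d=get_image(n);cv2.imwrite(f"pics/{n}5.png",i)
    h=cv2.cvtColor(i,cv2.COLOR_BGR2HSV);y=(h[...,0]>17)&(h[...,0]<28)&(h[...,1]>170)&(h[...,2]>120)
    v,u=np.nonzero(y&(d>0));P=pts(n,np.c_[u,v],d[v,u])-HIN;q=np.c_[P@PX,P@PY,P[:,2]]
    q=q[(abs(q[:,1])<.11)&(q[:,0]>-.3)&(q[:,0]<.03)&(abs(q[:,2])<.1)]
    if len(q)>20: f=np.polyfit(q[:,0],q[:,2],1);print(n,len(q),"pane slope deg",np.degrees(np.arctan(f[0])),q.min(0),q.max(0))
    m=red(i);k,l,st,c=cv2.connectedComponentsWithStats(m.astype(np.uint8));j=1+np.argmax(st[1:,4]);print(n,ends(l==j)[1:])
a=cv2.imread("pics/scene5.png")[100:400,140:460];b=cv2.imread("pics/top5.png")[100:400,180:500]
cv2.imwrite("pics/c5.png",cv2.resize(cv2.hconcat([a,b]),None,fx=1.25,fy=1.25))
E
```

```text
11.1 [ 0.4632 -0.0265  0.24  ] [179.9455   0.4608 122.6607] [ 2.7157 -9.7981 -2.5331] [-1.4683 -0.457   0.1018] [ -3.2074   4.9199 112.1941  -0.3848  62.5723 -35.692 ] 0.011737003660688377 60.18982708454132
grasp pt [ 0.4631 -0.0264  0.259 ] guard deg 44.83789098271079 r 0.20495130489065116 y -0.0007718275379631151
15 [-4.991   0.0811 -0.0025  0.0018  0.014   0.1029]
scene 601 pane slope deg 0.60015447075425 [-0.2209 -0.0952 -0.004 ] [-0.0076  0.0935  0.01  ]
scene (array([307.1089, 240.8069]), 202)
top 584 pane slope deg 0.44448311901657905 [-0.2222 -0.0907 -0.009 ] [-0.0066  0.0945  0.0141]
top (array([333.6871, 213.0368]), 163)
```

View pics/c5.png

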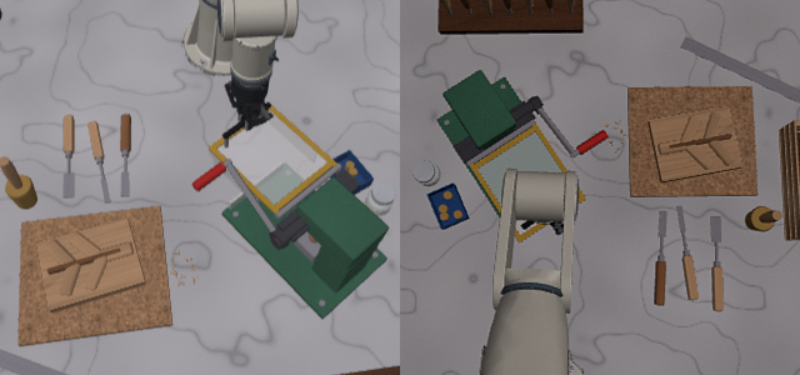

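The pane is level within about 0.5°, the lever is at rest, the bystanders look unmoved, and the bar is held with 60 N.

```bash
python3 -c "
from station import ctrl
print(ctrl.job_done())"
```

```text
the job is handed in; nothing more can be done
None
```

The job is handed in: with the guard shut, the lever went down to its stop and came fully back up; the guard is now raised about 45° (pane level within about 0.5°) and still held by its bar, with nothing else seen to have moved.

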